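# Crack open the sealed dry box and hold its lid ajar

## Robot

A 6-joint arm with a two-finger parallel gripper is mounted at the origin on the work surface. World frame = base frame: x ahead of the robot, y to its left, z up, the work surface at z = 0. Lengths are in mm, angles in degrees, forces in N, time in s.
With the tool pointing down it reaches from about 300 to 850 mm from the base axis. Payload 4.2 kg.
Tool frame: the origin (TCP) lies at the centre of the arm's flange, where the gripper is bolted on; the fingertips stand 191 mm ahead of it and the grasp point (between the pads) lies 172 mm ahead of it; z points along the fingers, y is the direction in which the jaws open and shut (so a half turn about z gives the same grasp; the last joint's range is limited). The gripper opens to 91 mm and grips with 3 to 60 N. Pads are 32 mm wide; open, the fingers measure 118 mm over their backs; the gripper's body (76 mm by 178 mm) begins 60 mm behind the grasp point.
Start: joints at [67.552, 18.312, 89.639, -0, 72.044, -1.146], TCP at [208.89, 535.712, 404.776] pointing down, gripper open.
Joint ranges: [-177.97, 177.97], [-48.28, 115.42], [12.27, 149.76], [-77.06, 257.06], [2.81, 150.46], [-146.56, 146.56]. Speed limits (degrees/s): [147.25, 147.25, 180, 180, 180, 180].

## Interface

Orientations are given as [roll, pitch, yaw] about the fixed x, y, z axes, in that order (R = Rz(yaw) Ry(pitch) Rx(roll)).
In Python, from workcell import status, vision, ticket gives the robot as it stands.
- The arm moves only by the shell command python3 -m jog 'ROWS' [FORCE]. ROWS is JSON, a list of rows, each a list of 7 numbers: the finger opening in m, from 0 to 0.0912, then the shift along the tool's x, y, z in m, then the turn, a rotation vector about the tool's x, y, z in rad. A call has 1 to 12 rows; each row shifts and turns the commanded pose from where the row before left it, along the tool's axes as they then stand; what a row does not reach is not made up. A row lasts 1/8 s, in which the tool goes at most 62.5 mm and 10.7 degrees, less where a joint would pass 70% of its speed; a pose out of reach is approached as far as the arm can. A call with a gripper value outside its range is refused whole. The fingers move at their own pace and stop on an object; FORCE is the grip in N (left out, the last holds). Time passes only in rows, so rows that do not move let the fingers close. It gives the time, the measured TCP pose, the force and the opening at its end, in the units of the state.
- status.state(): the state, without advancing time (a new reading comes with each control period).
- vision.grab_frame(name): name is "scene" or "top" or "wrist"; returns a dict with "color" (480x640x3 uint8, blue, green, red), "depth" (480x640 float32, mm along the optical axis (not along the pixel's ray), 0 where there is no reading), "fov_y" (degrees; the focal length in pixels is half the picture's height over the tangent of half this angle, whatever the lens; pixels are square), "cx", "cy" (the principal point, pixels), "pose" (4x4, takes a point from camera to world coordinates). Camera axes: x right, y down, z forward; pixel columns grow to the right and rows downward; lengths in mm; the calibration is good to about 2 mm. A picture is of the moment at which its call begins.
- ticket.job_done(): hands the job in, once; it reports no verdict.
Trained networks look in the newest picture that a camera, given by its name, has taken for a name from the list of things; names that differ only in an ending like _2 or _b are one class to them, and where a whole thing is asked for, a point or a joint stands for the part that bears it (a point fixed in the world has none). Each returns a list of dicts, best first, with "p" (0 to 1); they miss things now and then, are a little off and sometimes report something else, mostly with a low value. They report only what shows in the picture. A call takes as long as a camera call.
- vision.find_in(camera, label): "location" ([x, y, z] in mm, in world coordinates, good to about 4 mm: the middle of the surface that is visible of it).
- vision.silhouettes(camera, label): "pixels" (480x640 bool, what is visible of it).
The state is a dict: "time_s": time; "qpos": joint angles; "qvel": joint speeds; "effort": joint torques, N m; "ee_pos": TCP position; "ee_rot": TCP orientation; "force": force on the tool from outside, world axes, zero at the start; "torque": the same for the moment, N m; "gripper_width": finger opening in mm.
Only numpy, scipy, OpenCV 4.12 (cv2) and the standard library are available. Lean on these libraries where they do the work, as an engineer would, in place of code of your own. Each camera call takes 0.05 s, during which the arm holds its last target.

## Task

Release both red quarter-turn latches of the component dry box by turning each one fully open, then pull its lid up by the black pull handle until the sticky seal lets go, without letting the lid fly wide open. Finish while still holding the handle, keeping the lid still and only slightly ajar, with its front edge raised about 30 mm, so that a humidity card can be slipped in without losing the dry air. Leave everything else on the bench where it is.

Things in the scene. Friction and masses are not known exactly. Their poses are not given: they have to be found in the camera images.
- dry_box: The dry box: grey case bolted to the bench, 320 mm wide, 240 mm deep, with a flat lid 330 x 250 x 12 mm (aluminium frame, clear window) hinged along its far edge; the lid's top is 130 mm above the bench when shut. Origin under the case's centre; x points from its front (robot side) to its hinge side, y to its left as the robot sees it, z up.
- dry_lid (a joint): Lid angle, rad: 0 shut, grows as the front edge rises (30 mm there is 0.122). A sprung rubber seal holds the lid down: the pull at the handle rises to a peak of 12 to 22 N within the first 3 mm, the seal lets go when the front edge is up 7 mm and is clear of it at 14 mm; after that 3 to 6 N carry the lid. The hinge is free: released, the lid falls. A locked latch stops the lid within about 3 mm.
- lid_hinge (a point): Middle of the hinge line, at the far (robot-away) top edge of the box, 118 mm above the bench. Its x axis points level from front to back of the box (away from the robot), y along the hinge to the left as the robot sees it, z up; it does not move with the lid.
- lid_front_edge (a point): Middle of the lower front edge of the lid, 245 mm from the hinge line; moves with the lid. Shut it is 118 mm above the bench.
- handle_bar (a point): Centre of the pull handle's black round bar: 12 mm thick, 90 mm long, parallel to the hinge (its own y), on two posts near its ends; the middle 60 mm is free. It is 38 mm above the lid's top (50 mm above the hinge line when shut), 207 mm in front of the hinge line, at the middle of the lid's width. Moves with the lid.
- pull_handle: The pull handle itself (bar and its two posts, fixed to the lid); origin on the lid's top below the bar's centre.
- latch_left (a joint): Angle of the left latch (as the robot sees it), rad: 0 locked with the wing pointing front to back, 1.571 (a stop) fully open with the wing parallel to the lid's front edge. It opens counter-clockwise seen from above, stays where it is left, and takes about 0.1 N m. The tongue clears its keeper from about 1.0 rad.
- latch_left_wing (a point): Centre of the left latch's wing: a red upright bar 48 mm long, 12 mm thick, 30 mm high, from 12 to 42 mm above the lid's top; this point is half-way up, 27 mm above the lid's top, on the turning axis, 115 mm left of the lid's middle, 205 mm in front of the hinge line. Its x axis runs along the wing and turns with it (front to back when locked), z is up.
- latch_right (a joint): Angle of the right latch, rad; as the left one, and it too opens counter-clockwise seen from above.
- latch_right_wing (a point): Centre of the wing of the right latch, as the left one, 115 mm to the right of the lid's middle.
- solder_spool: Solder spool standing upright, 54 mm across, 44 mm high, just in front of the dry box; origin under its centre. Leave alone.
- flux_jar: Small amber jar, 44 mm across, 60 mm high, to the left of the dry box; origin under its centre. Leave alone.
- spray_can: White and blue spray can, 52 mm across, 185 mm high; origin under its centre. Leave alone.
- multimeter: Green and black handheld meter lying flat, 185 x 88 x 40 mm; origin under its centre. Leave alone.
- screwdriver: Blue screwdriver lying flat, 180 mm long. Leave alone.
- parts_tray: Black tray of small components, 120 x 170 x 30 mm; origin under its centre. Leave alone.

How it is judged:
By the outcome, as a careful person would: the job done as asked, in the order asked, and still so for the second after the job is handed in, while the arm keeps its last pose, push and grip.
It also fails if it takes over 51 s, if anything falls off the work surface, if the arm or the gripper's body presses on something with over 40 N, if the wrist force passes 120 N, or if a joint passes its speed limit or range.

## Working session

There is one attempt and no reset: what is moved stays moved. The work goes in short steps, Python scripts to look and compute and a shell command to move; the robot and the scene stay as the last step left them, time stands still between calls to the robot, and variables do not carry over. Pictures are saved under pics/ and viewed, and the job is handed in when it is done.

```bash
mkdir -p pics; ls; python3 - <<'E'
from workcell import status, vision
import cv2
s=status.state(); print(s)
for n in ["scene","top"]:
    f=vision.grab_frame(n); cv2.imwrite(f"pics/{n}0.png",f["color"]); print(n,f["fov_y"],f["cx"],f["cy"],f["pose"].round(3).tolist())
    for l in ["handle_bar","latch_left_wing","latch_right_wing","dry_box","spray_can","solder_spool"]:
        print(l,[(d["p"],[round(x) for x in d["location"]]) for d in vision.find_in(n,l)][:3])
E
```

```text
pics
{'time_s': 0.0, 'qpos': array([ 6.75508000e+01,  1.83508684e+01,  8.97063665e+01,  1.06829734e-03,
        7.20428348e+01, -1.14460066e+00]), 'qvel': array([ 0.06682154, -0.07036164, -0.0662251 ,  0.1352883 ,  0.05437347,
        0.03008256]), 'effort': array([ 1.56614289e-03, -4.12466741e+01, -2.31978035e+01,  7.27002695e-02,
        4.56323905e-02, -1.74140341e-04]), 'ee_pos': array([208.83291983, 535.55646056, 403.92799659]), 'ee_rot': array([-1.79899971e+02, -3.01444131e-03,  1.58695068e+02]), 'force': array([ 0.74049698, -0.15503535,  1.069626  ]), 'torque': array([-0.02256495,  0.00870324,  0.02258796]), 'gripper_width': 91.39282290358409}
scene 54.929590869752175 324.6271914728552 239.15252975245758 [[-0.248, 0.805, -0.538, 1115.643], [0.969, 0.211, -0.131, 150.356], [0.008, -0.554, -0.833, 1046.184], [0.0, 0.0, 0.0, 1.0]]
handle_bar [(0.54, [511, 69, 164])]
latch_left_wing [(0.57, [536, 186, 172])]
latch_right_wing [(0.6, [497, -40, 173])]
dry_box [(0.95, [627, 57, 124])]
spray_can [(0.83, [622, 405, 134])]
solder_spool [(0.49, [407, 79, 45])]
top 56.22267309707359 319.9182655054249 237.74086087559692 [[-0.006, -0.993, 0.116, 418.356], [-1.0, 0.005, -0.011, 19.243], [0.01, -0.116, -0.993, 1285.683], [0.0, 0.0, 0.0, 1.0]]
handle_bar [(0.58, [511, 73, 168])]
latch_left_wing [(0.68, [532, 181, 173])]
latch_right_wing [(0.68, [489, -42, 170])]
dry_box [(0.73, [592, 52, 125]), (0.68, [589, 60, 123]), (0.42, [638, 256, 53])]
spray_can [(0.65, [598, 401, 165]), (0.46, [592, 52, 125])]
solder_spool [(0.25, [590, 58, 126])]
```

View pics/scene0.png

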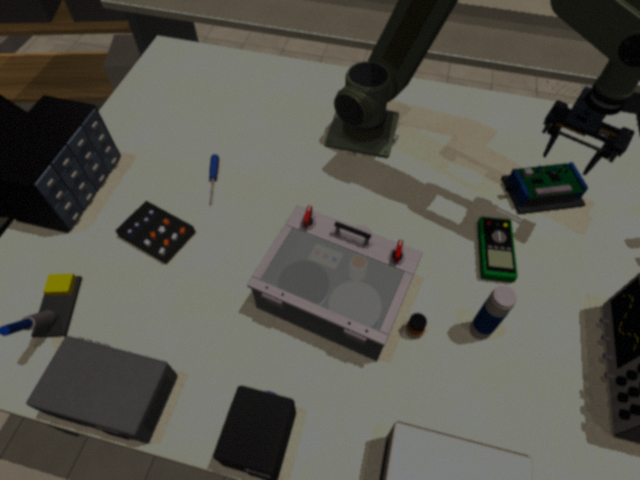

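View pics/top0.png

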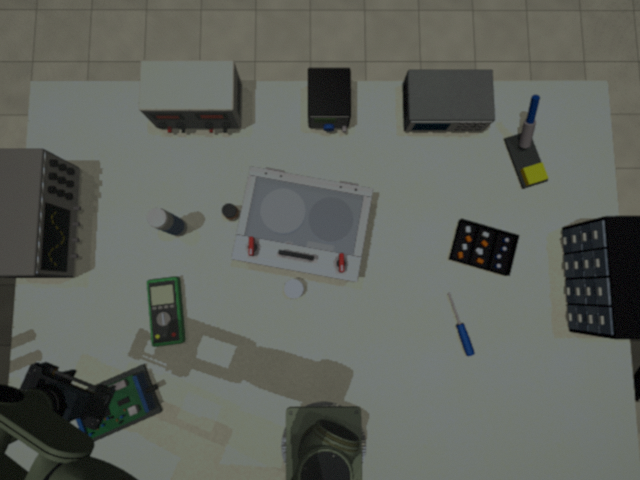

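The lid is closed and the box is turned about -10°. In the top picture the red wings are at (252,246) and (341,262), the handle at (295,254) and the spool at (293,287). Next I'll refine these positions from depth.

```bash
cat > h.py <<'E'
import numpy as np, cv2
from workcell import status, vision
def pts(f,m):
    d=f["depth"]; v,u=np.nonzero(m&(d>0)); z=d[v,u]; F=240/np.tan(np.radians(f["fov_y"]/2))
    P=np.stack([(u-f["cx"])*z/F,(v-f["cy"])*z/F,z,np.ones_like(z)])
    return (f["pose"]@P)[:3].T
E
python3 - <<'E'
from h import *
for n in ["top","scene"]:
    f=vision.grab_frame(n)
    hsv=cv2.cvtColor(f["color"],cv2.COLOR_BGR2HSV)
    red=((hsv[...,0]<8)|(hsv[...,0]>172))&(hsv[...,1]>140)&(hsv[...,2]>60)
    k,lab,st,c=cv2.connectedComponentsWithStats(red.astype(np.uint8))
    for i in range(1,k):
        if st[i,4]<25: continue
        P=pts(f,lab==i)
        if not (400<P[:,0].mean()<650 and -150<P[:,1].mean()<300): continue
        t=P[P[:,2]>163]
        Q=t[:,:2]
        if len(Q)<6: continue
        r=cv2.minAreaRect(Q.astype(np.float32)); q=cv2.PCACompute2(Q.astype(np.float32),None)
        print(n,st[i],"n",len(t),"z",np.percentile(P[:,2],[5,50,95]).round(),"mean",Q.mean(0).round(1),"rect",np.round(r[0],1),np.round(r[1],1),"ax",np.degrees(np.arctan2(q[1][0,1],q[1][0,0])).round(1))
    P=pts(f,np.ones((480,640),bool))
    for l in ["handle_bar","latch_left_wing","latch_right_wing"]:
        for s in vision.silhouettes(n,l)[:1]:
            P=pts(f,s["pixels"]);t=P[P[:,2]>160]
            q=cv2.PCACompute2(t[:,:2].astype(np.float32),None)
            print(n,l,s["p"],len(P),len(t),np.median(t,0).round(1),t.mean(0).round(1),cv2.minAreaRect(t[:,:2].astype(np.float32)),np.degrees(np.arctan2(q[1][0,1],q[1][0,0])).round(1))
    # lid frame: points at z 126-134
    for s in vision.silhouettes(n,"dry_box")[:1]:
        P=pts(f,s["pixels"]);t=P[(P[:,2]>124)&(P[:,2]<136)]
        print("lid",len(t),cv2.minAreaRect(t[:,:2].astype(np.float32)))
E
```

```text
top [249 237   5  12  44] n 39 z [159. 171. 175.] mean [537.3 179.1] rect [538.1 179. ] [ 8.6 26.9] ax -1.7
top [339 254   5  13  50] n 50 z [168. 171. 175.] mean [493.5 -44.9] rect [493.  -45.2] [10.2 30.2] ax -3.2
top handle_bar 0.64 195 165 [508.   68.9 172.3] [507.3  67.6 172.4] ((507.5295715332031, 67.50764465332031), (87.43402099609375, 11.849981307983398), 79.33036041259766) 79.3
lid 10463 ((595.2560424804688, 52.22705078125), (330.5316467285156, 254.3363494873047), 79.30987548828125)
scene [303 209   8  13  63] n 59 z [164. 171. 174.] mean [496.5 -44.4] rect [494.8 -45.3] [35.5 11.3] ax -2.3
scene [395 244   7  14  64] n 63 z [169. 172. 174.] mean [538.9 180. ] rect [539.1 179.8] [34.9 11.4] ax 0.0
scene handle_bar 0.65 231 160 [510.8  69.1 171.8] [511.   68.2 171.5] ((510.2303771972656, 68.08053588867188), (83.74651336669922, 10.260777473449707), 80.90718078613281) 79.5
scene latch_left_wing 0.53 145 103 [537.5 179.9 171.4] [536.1 179.9 170.5] ((533.9656982421875, 180.09483337402344), (11.94151782989502, 44.82378387451172), 89.45246887207031) -0.5
scene latch_right_wing 0.63 159 101 [492.8 -44.4 171.1] [492.6 -44.6 170.1] ((490.7062683105469, -45.52114486694336), (47.36343002319336, 12.603952407836914), 2.113393783569336) 1.4
lid 12607 ((597.7036743164062, 51.2542724609375), (329.3749694824219, 257.91326904296875), 79.17337036132812)
```

```bash
python3 -m jog '[[0.05,-0.036,-0.0177,0,0,0,0],[0.05,-0.036,-0.0177,0,0,0,0],[0.05,-0.036,-0.0177,0,0,0,0],[0.05,-0.036,-0.0177,0,0,0,0],[0.05,-0.036,-0.0177,0,0,0,0],[0.05,-0.036,-0.0177,0,0,0,0],[0.05,-0.036,-0.0177,0,0,0,0],[0.05,-0.036,-0.0177,0,0,0,0],[0.05,-0.036,-0.0177,0,0,0,0],[0.05,-0.036,-0.0177,0,0,0,0],[0.05,-0.036,-0.0177,0,0,0,0],[0.05,-0.036,-0.0177,0,0,0,0]]' 20
python3 -m jog '[[0.05,0,0,0,0,0,0.18],[0.05,0,0,0,0,0,0.18],[0.05,0,0,0,0,0,0.18],[0.05,0,0,0,0,0,0.18],[0.05,0,0,0,0,0,0.18],[0.05,0,0,0,0,0,0.18],[0.05,0,0,0,0,0,0.18],[0.05,0,0,0,0,0,0.18],[0.05,0,0,0,0,0,0.18],[0.05,0,0,0,0,0,0.18],[0.05,0,0,0,0,0,0.18]]'
python3 -m jog '[[0.05,0,0,0,0,0,0.18],[0.05,0,0,0,0,0,0.18],[0.05,0,0,0,0,0,0.18],[0.05,0,0,0,0,0,0.18],[0.05,0,0,0,0,0,0.18],[0.05,0,0,0,0,0,0]]'
python3 - <<'E'
from h import *
f=vision.grab_frame("wrist"); cv2.imwrite("pics/w1.png",f["color"]);s=status.state();print(s["ee_pos"],s["ee_rot"],s["qpos"].round(1),s["time_s"])
hsv=cv2.cvtColor(f["color"],cv2.COLOR_BGR2HSV)
red=((hsv[...,0]<8)|(hsv[...,0]>172))&(hsv[...,1]>140)&(hsv[...,2]>60)
k,lab,st,c=cv2.connectedComponentsWithStats(red.astype(np.uint8))
for i in range(1,k):
    if st[i,4]<100: continue
    P=pts(f,lab==i);t=P[(P[:,2]>167)&(P[:,2]<180)]
    if len(t)>10: print(st[i],len(t),cv2.minAreaRect(t[:,:2].astype(np.float32)))
E
```

```text
time_s: 2.7
ee_pos: [535.0, 179.8, 404.8]
ee_rot: [180.0, 0.0, 158.7]
force: [0.4, 0.3, 0.4]
gripper_width: 50.0
time_s: 4.08
ee_pos: [534.2, 180.9, 404.8]
ee_rot: [-180.0, -0.0, 44.9]
force: [-0.5, -0.5, 0.3]
gripper_width: 50.1
time_s: 4.82
ee_pos: [534.2, 180.9, 404.8]
ee_rot: [-180.0, -0.0, -6.2]
force: [0.2, -0.8, -0.8]
gripper_width: 50.0
[534.21525989 180.883434   404.74520703] [-1.79993843e+02  1.99077253e-03 -6.13925259e+00] [ 17.5  17.3  91.1   0.   71.6 113.7] 4.875
[318 255  15  43 202] 202 ((525.4662475585938, 180.94908142089844), (8.837252616882324, 30.1213436126709), 89.94546508789062)
```

View pics/w1.png

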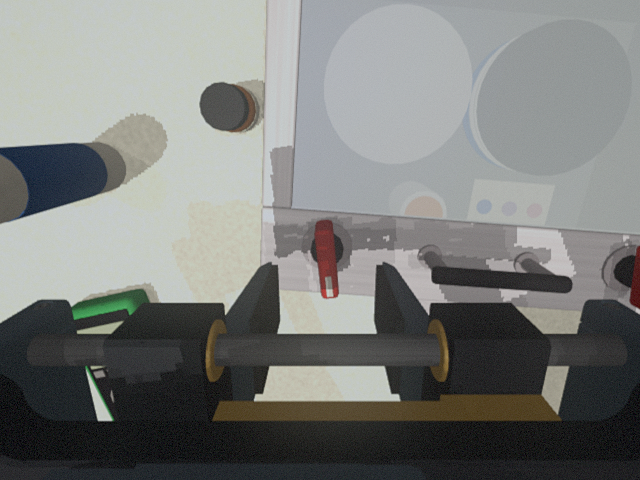

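The wing at (327,259) lies between the fingers (tips at x≈265 and 390), so I'll descend and close.

```bash
python3 -m jog '[[0.05,0,0,0.015,0,0,0],[0.05,0,0,0.015,0,0,0],[0.05,0,0,0.015,0,0,0],[0.05,0,0,0.015,0,0,0],[0.05,0,0,0.012,0,0,0],[0.0,0,0,0,0,0,0],[0.0,0,0,0,0,0,0],[0.0,0,0,0,0,0,0],[0.0,0,0,0,0,0,0],[0,0,0,0,0,0,0]]' 15
python3 -c "
from workcell import status;s=status.state();print(s['torque'],s['ee_rot'])"
```

```text
time_s: 6.12
ee_pos: [534.2, 180.9, 333.2]
ee_rot: [-180.0, -0.0, -6.3]
force: [-0.7, -0.4, 1.5]
gripper_width: 11.6
[-0.08199328  0.25026033  0.01544929] [-1.79981974e+02 -4.39155062e-02 -6.30489279e+00]
```

```bash
python3 -m jog '[[0,0,0,0,0,0,-0.12],[0,0,0,0,0,0,-0.14],[0,0,0,0,0,0,-0.14],[0,0,0,0,0,0,-0.14],[0,0,0,0,0,0,-0.14],[0,0,0,0,0,0,-0.14],[0,0,0,0,0,0,-0.14],[0,0,0,0,0,0,-0.14],[0,0,0,0,0,0,-0.14],[0,0,0,0,0,0,-0.14],[0,0,0,0,0,0,-0.09],[0,0,0,0,0,0,0]]' 25
python3 -c "
from workcell import status;s=status.state();print(s['torque'],s['ee_rot'])"
```

```text
time_s: 7.62
ee_pos: [533.3, 182.3, 333.2]
ee_rot: [-179.8, -0.2, 77.9]
force: [-3.8, 6.7, 2.9]
gripper_width: 12.1
[0.97245369 0.81486354 0.06120855] [-179.80950557   -0.21421742   77.89500526]
```

```bash
python3 -m jog '[[0,0,0,0,0,0,-0.03],[0,0,0,0,0,0,-0.03],[0,0,0,0,0,0,0]]' 25
python3 -c "
from workcell import status;s=status.state();print(s['torque'],s['ee_rot'])"
```

```text
time_s: 8.0
ee_pos: [533.3, 182.2, 333.3]
ee_rot: [-179.8, -0.3, 81.1]
force: [-4.2, 5.7, 3.8]
gripper_width: 12.5
[ 0.89892122  0.85287426 -0.80065452] [-179.79935634   -0.25791875   81.12855084]
```

```bash
python3 -m jog '[[0.05,0,0,0,0,0,0],[0.05,0,0,0,0,0,0],[0.05,0,0,0,0,0,0],[0.05,0,0,-0.02,0,0,0],[0.05,0,0,-0.025,0,0,0],[0.05,0,0,-0.025,0,0,0],[0.05,-0.0382,-0.00135,0,0,0,0],[0.05,-0.0382,-0.00135,0,0,0,0],[0.05,-0.0382,-0.00135,0,0,0,0],[0.05,-0.0382,-0.00135,0,0,0,0],[0.05,-0.0382,-0.00135,0,0,0,0],[0.05,-0.0382,-0.00135,0,0,0,0]]'
python3 -m jog '[[0.05,0,0,0,0,0,0.171],[0.05,0,0,0,0,0,0.171],[0.05,0,0,0,0,0,0.171],[0.05,0,0,0,0,0,0.171],[0.05,0,0,0,0,0,0.171],[0.05,0,0,0,0,0,0.171],[0.05,0,0,0,0,0,0.171],[0.05,0,0,0,0,0,0.171],[0.05,0,0,0,0,0,0.171],[0.05,0,0,0,0,0,0]]'
python3 - <<'E'
from h import *
f=vision.grab_frame("wrist"); cv2.imwrite("pics/w2.png",f["color"]);s=status.state();print(s["ee_pos"],s["ee_rot"],s["qpos"].round(1),s["time_s"])
f=vision.grab_frame("scene"); cv2.imwrite("pics/s2.png",cv2.resize(f["color"][150:390,200:520],None,fx=2.4,fy=2.4))
E
```

```text
time_s: 9.5
ee_pos: [491.4, -45.8, 402.8]
ee_rot: [180.0, 0.0, 81.3]
force: [0.4, -0.1, -0.5]
gripper_width: 50.2
time_s: 10.75
ee_pos: [491.7, -44.6, 402.7]
ee_rot: [180.0, -0.0, -6.7]
force: [0.2, -0.1, 0.4]
gripper_width: 50.2
[491.71218418 -44.62834855 402.69931651] [ 1.79999115e+02  1.42797121e-04 -6.67338247e+00] [ -6.5  11.1 100.   -0.   68.9  90.2] 10.8
```

View pics/w2.png

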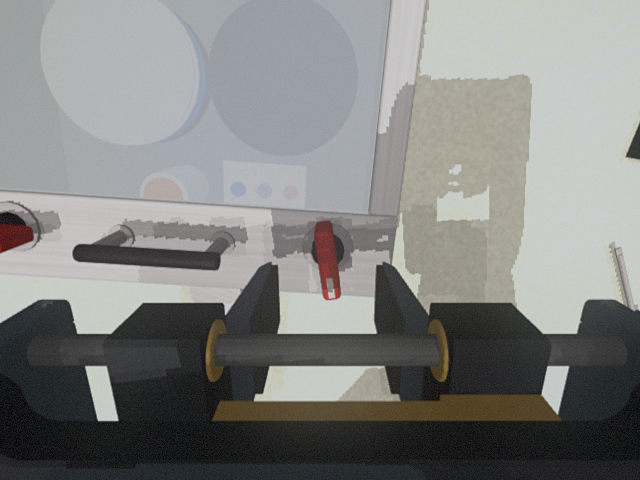

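View pics/s2.png

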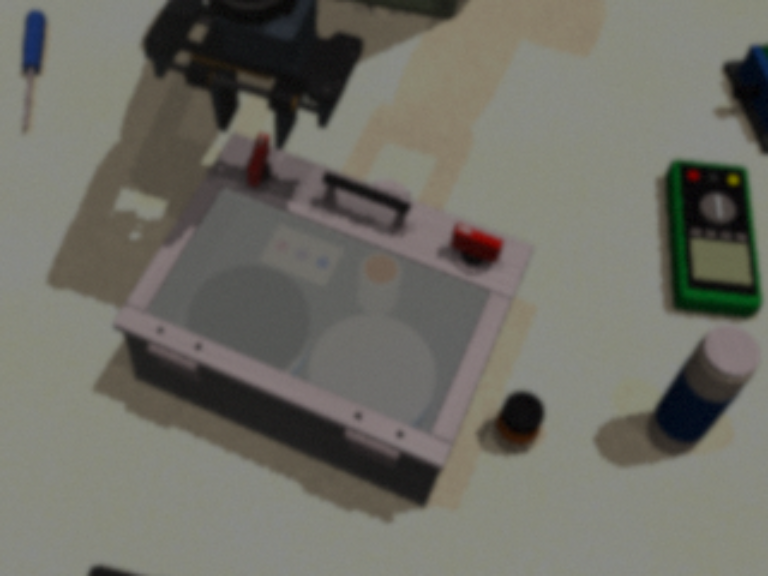

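The left wing is now parallel to the front edge, at (477,240) in the crop. The right wing at (327,260) in the wrist picture sits between the fingers.

```bash
python3 -m jog '[[0.05,0,0,0.015,0,0,0],[0.05,0,0,0.015,0,0,0],[0.05,0,0,0.015,0,0,0],[0.05,0,0,0.015,0,0,0],[0.05,0,0,0.01,0,0,0],[0.0,0,0,0,0,0,0],[0.0,0,0,0,0,0,0],[0.0,0,0,0,0,0,0],[0.0,0,0,0,0,0,0],[0,0,0,0,0,0,0]]' 15
python3 -m jog '[[0,0,0,0,0,0,-0.12],[0,0,0,0,0,0,-0.14],[0,0,0,0,0,0,-0.14],[0,0,0,0,0,0,-0.14],[0,0,0,0,0,0,-0.14],[0,0,0,0,0,0,-0.14],[0,0,0,0,0,0,-0.14],[0,0,0,0,0,0,-0.14],[0,0,0,0,0,0,-0.14],[0,0,0,0,0,0,-0.14],[0,0,0,0,0,0,-0.09],[0,0,0,0,0,0,0]]' 25
python3 -m jog '[[0,0,0,0,0,0,-0.03],[0,0,0,0,0,0,-0.035],[0,0,0,0,0,0,0]]' 25
python3 -c "
from workcell import status;s=status.state();print(s['torque'],s['ee_rot'])"
```

```text
time_s: 12.1
ee_pos: [491.6, -44.8, 333.1]
ee_rot: [179.9, -0.0, -6.8]
force: [-2.5, -2.4, 2.3]
gripper_width: 11.8
time_s: 13.6
ee_pos: [490.7, -43.7, 333.1]
ee_rot: [-179.8, -0.1, 77.4]
force: [-5.2, 3.4, 6.0]
gripper_width: 11.9
time_s: 13.98
ee_pos: [490.7, -43.7, 333.1]
ee_rot: [-179.8, -0.2, 80.9]
force: [-5.4, 2.5, 5.7]
gripper_width: 12.1
[ 0.35917519  0.93195179 -0.82190346] [-1.79788870e+02 -1.69284488e-01  8.09181729e+01]
```

```bash
python3 -m jog '[[0.05,0,0,0,0,0,0],[0.05,0,0,0,0,0,0],[0.05,0,0,0,0,0,0],[0.05,0,0,-0.02,0,0,0],[0.05,0,0,-0.025,0,0,0],[0.05,0,0,-0.025,0,0,0],[0.05,0.0288,0.0002,0,0,0,0],[0.05,0.0288,0.0002,0,0,0,0],[0.05,0.0288,0.0002,0,0,0,0],[0.05,0.0288,0.0002,0,0,0,0],[0.05,0,0,0,0,0,0.031],[0.05,0,0,0,0,0,0]]'
python3 - <<'E'
from h import *
f=vision.grab_frame("wrist"); cv2.imwrite("pics/w3.png",f["color"]);s=status.state();print(s["ee_pos"],s["ee_rot"],s["qpos"].round(1),s["time_s"],s['force'])
f=vision.grab_frame("scene"); cv2.imwrite("pics/s3.png",cv2.resize(f["color"][150:390,200:520],None,fx=2.4,fy=2.4))
E
```

```text
time_s: 15.48
ee_pos: [510.3, 68.8, 402.6]
ee_rot: [-180.0, 0.0, 79.3]
force: [-0.4, -0.2, -0.2]
gripper_width: 50.0
[510.23912177  68.58021584 402.63468507] [-1.79990377e+02  2.26279115e-02  7.93195689e+01] [ 6.4 13.  97.5 -0.  69.5 17.1] 15.525 [-0.5381465   0.11365133 -0.60198146]
```

View pics/w3.png

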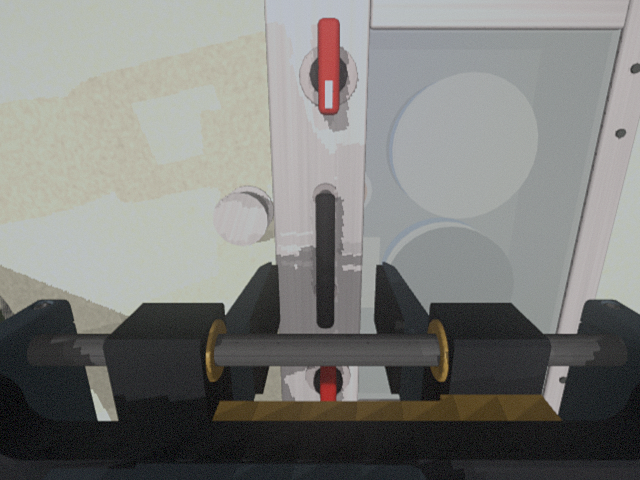

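View pics/s3.png

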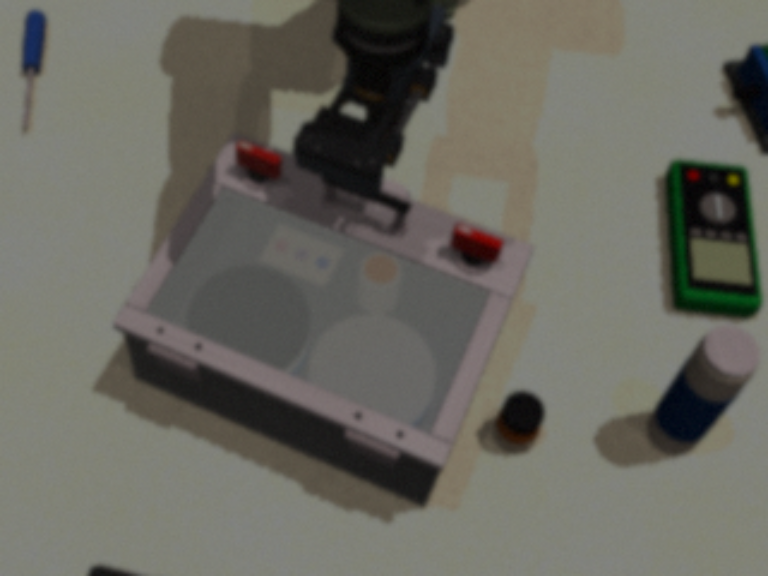

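Both wings are parallel to the front edge and the bar at (325,260) is centred between the fingers. I'll descend and grip it.

```bash
python3 -m jog '[[0.05,0,0,0.015,0,0,0],[0.05,0,0,0.015,0,0,0],[0.05,0,0,0.015,0,0,0],[0.05,0,0,0.012,0,0,0],[0.05,0,0,0.006,0,0,0],[0.0,0,0,0,0,0,0],[0.0,0,0,0,0,0,0],[0.0,0,0,0,0,0,0],[0.0,0,0,0,0,0,0],[0,0,0,0,0,0,0]]' 50
python3 -c "
from workcell import status;s=status.state();print(s['torque'],s['ee_pos'],s['time_s'])"
```

```text
time_s: 16.82
ee_pos: [509.6, 69.4, 340.0]
ee_rot: [-179.9, -0.0, 79.3]
force: [-4.4, 1.2, 4.0]
gripper_width: 11.1
[ 0.15145203  0.86526475 -0.06954012] [509.60992771  69.36861939 340.00558779] 16.825
```

```bash
python3 -m jog '[[0,0,0.0002,-0.0008,0,0,0],[0,0,0.0002,-0.0008,0,0,0],[0,0,0.0002,-0.0008,0,0,0],[0,0,0.0002,-0.0008,0,0,0]]' 50
python3 -m jog '[[0,0,0.0002,-0.0008,0,0,0],[0,0,0.0002,-0.0008,0,0,0],[0,0,0.0002,-0.0008,0,0,0],[0,0,0.0002,-0.0008,0,0,0]]' 50
python3 -m jog '[[0,0,0.0002,-0.0008,0,0,0],[0,0,0.0002,-0.0008,0,0,0],[0,0,0.0002,-0.0008,0,0,0],[0,0,0.0002,-0.0008,0,0,0]]' 50
```

```text
time_s: 17.32
ee_pos: [510.3, 69.3, 340.4]
ee_rot: [-179.7, 0.0, 79.3]
force: [-1.7, 4.2, -18.2]
gripper_width: 10.9
time_s: 17.82
ee_pos: [511.1, 69.2, 342.8]
ee_rot: [-179.6, 0.0, 79.3]
force: [-1.4, 5.7, -19.3]
gripper_width: 10.9
time_s: 18.32
ee_pos: [512.3, 68.9, 350.3]
ee_rot: [-179.9, -0.0, 79.3]
force: [-5.5, 3.3, -1.2]
gripper_width: 10.9
```

The seal has let go smoothly. I'll carry the lid on to about 30 mm.

```bash
python3 -m jog '[[0,0,0.0005,-0.0013,0,0,0],[0,0,0.0005,-0.0013,0,0,0],[0,0,0.0005,-0.0013,0,0,0],[0,0,0.0005,-0.0014,0,0,0],[0,0,0.0005,-0.0014,0,0,0],[0,0,0.0005,-0.0014,0,0,0],[0,0,0.0005,-0.0014,0,0,0],[0,0,0.0005,-0.0014,0,0,0],[0,0,0.0005,-0.0013,0,0,0],[0,0,0.0005,-0.001,0,0,0],[0,0,0,-0.0005,0,0,0],[0,0,0,0,0,0,0]]' 50
python3 - <<'E'
from h import *
s=status.state();print(s["ee_pos"],s["ee_rot"],s["time_s"],s['force'],s['torque'])
f=vision.grab_frame("scene"); cv2.imwrite("pics/s4.png",cv2.resize(f["color"][150:390,200:520],None,fx=2.4,fy=2.4))
# lid plane fits
for n in ["scene","top"]:
    f=vision.grab_frame(n); P=pts(f,np.ones((480,640),bool))
    ex=np.array([.9826,-.1857]);ey=np.array([.1857,.9826]); c=np.array([596.5,51.7])
    X=(P[:,:2]-c)@ex; Y=(P[:,:2]-c)@ey
    for side in (1,-1):
        m=(abs(Y*side-152)<7)&(abs(X)<115)&(P[:,2]>115)&(P[:,2]<175)
        a=np.polyfit(X[m],P[m,2],1); r=abs(np.polyval(a,X[m])-P[m,2])<5
        a=np.polyfit(X[m][r],P[m,2][r],1); print(n,side,m.sum(),a, "angle",-np.arctan(a[0]),"front top z",np.polyval(a,-125))
E
```

```text
time_s: 19.82
ee_pos: [516.6, 68.1, 362.7]
ee_rot: [-179.7, 0.0, 79.3]
force: [-6.8, 4.1, -4.9]
gripper_width: 11.0
[516.59415371  68.05898562 362.67129052] [-1.79730101e+02  9.18825614e-03  7.93256033e+01] 19.825 [-6.81876272  4.14331921 -4.87757154] [ 0.5907895   1.54905475 -0.07306337]
scene 1 641 [-1.09816034e-01  1.42894088e+02] angle 0.10937775623921074 front top z 156.621092396725
scene -1 505 [-1.09439355e-01  1.42750509e+02] angle 0.1090055504097108 front top z 156.43042811642235
top 1 474 [-1.10475508e-01  1.42517713e+02] angle 0.11002932608943747 front top z 156.32715128782098
top -1 470 [-1.11330451e-01  1.42585545e+02] angle 0.11087388069591007 front top z 156.50185085601493
```

View pics/s4.png

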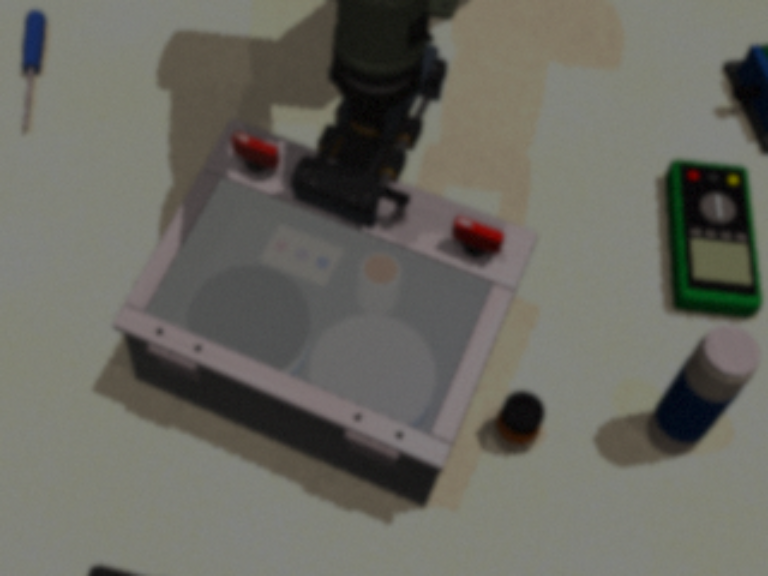

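By camera the angle is 0.110 rad (27 mm), which agrees with the TCP rise. A further 2.4 mm is needed at the handle.

```bash
python3 -m jog '[[0,0,0,-0.0008,0,0,0],[0,0,0,-0.0008,0,0,0],[0,0,0,-0.0008,0,0,0],[0,0,0,0,0,0,0],[0,0,0,0,0,0,0],[0,0,0,0,0,0,0],[0,0,0,0,0,0,0]]' 50
cat > m.py <<'E'
from h import *
s=status.state();print(s["ee_pos"],s["time_s"],s['force'],s['qvel'].round(2))
for n in ["scene","top"]:
    f=vision.grab_frame(n); P=pts(f,np.ones((480,640),bool))
    ex=np.array([.9826,-.1857]);ey=np.array([.1857,.9826]); c=np.array([596.5,51.7])
    X=(P[:,:2]-c)@ex; Y=(P[:,:2]-c)@ey
    for side in (1,-1):
        m=(abs(Y*side-152)<7)&(abs(X)<115)&(P[:,2]>115)&(P[:,2]<175)
        a=np.polyfit(X[m],P[m,2],1); r=abs(np.polyval(a,X[m])-P[m,2])<5
        a=np.polyfit(X[m][r],P[m,2][r],1); print(n,side,"angle",-np.arctan(a[0]),"front top z",np.polyval(a,-125))
for n in ["top","scene"]:
    f=vision.grab_frame(n); cv2.imwrite(f"pics/{n}5.png",f["color"])
E
python3 m.py
```

```text
time_s: 20.85
ee_pos: [517.1, 67.9, 365.3]
ee_rot: [-179.9, 0.0, 79.3]
force: [-5.5, 2.9, -5.6]
gripper_width: 11.2
[517.10912246  67.92325152 365.28997968] 20.85 [-5.53597385  2.85581608 -5.59389447] [-0.05 -0.03 -0.01 -0.01  0.11 -0.02]
scene 1 angle 0.12069217849595017 front top z 159.57448248014674
scene -1 angle 0.12275428016069159 front top z 159.61493380362782
top 1 angle 0.12105921942823554 front top z 159.28253577874818
top -1 angle 0.12217508418556529 front top z 159.22748439678548
```

View pics/top5.png

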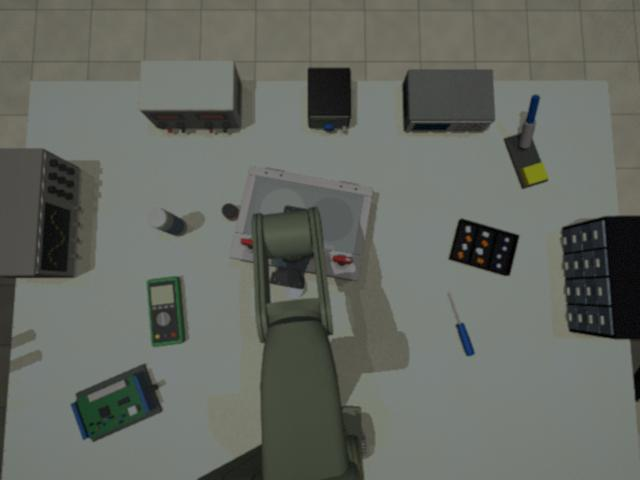

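```bash
python3 -m jog '[[0,0,0,0,0,0,0],[0,0,0,0,0,0,0],[0,0,0,0,0,0,0],[0,0,0,0,0,0,0]]' 50; python3 m.py
```

```text
time_s: 21.55
ee_pos: [517.1, 68.0, 365.3]
ee_rot: [-179.9, 0.0, 79.3]
force: [-4.0, 2.8, -5.3]
gripper_width: 10.7
[517.10529596  67.95037627 365.31114202] 21.55 [-3.96841016  2.76745035 -5.32921024] [-0.01 -0.1  -0.01  0.   -0.1  -0.01]
scene 1 angle 0.12126112033108759 front top z 159.56299509459143
scene -1 angle 0.1223494994513606 front top z 159.70448725961475
top 1 angle 0.12264112395869262 front top z 159.37415062121036
top -1 angle 0.11934310271122432 front top z 159.11938009795054
```

The lid is steady at about 0.1215 rad, and in the top picture both wings, (248,243) and (343,260), are open and nothing else has moved.

```bash
python3 -c "
from workcell import ticket;print(ticket.job_done())"
```

```text
the job is handed in; nothing more can be done
None
```

Both latches are fully open, and the arm is holding the lid slightly ajar by its handle. I handed the job in at about 21.6 s, well inside the 51 s limit.

- **Latches:** I turned the left latch and then the right counter-clockwise. At the end of each turn the wrist read about 0.8 N m, so both had reached their stops. The pictures show both wings parallel to the lid's front edge.
- **Seal:** I gripped the handle at 50 N and pulled up slowly. The pull was highest at about 19 N, then the seal let go at under 10 mm of handle rise. The grip held and the lid did not fly open.
- **Lid opening:** In the last check the camera fits gave 0.119 to 0.123 rad, or about 29 to 30 mm at the front edge against the 30 mm asked. The rise of the arm, about 25 mm at the handle, agrees with this.
- **Steadiness:** Two readings 0.7 s apart showed the same pose, with the arm carrying about 5 N.
- **Surroundings:** Nothing else on the bench looked moved in the last top picture. I did not measure this, and the arm partly hides the solder spool there.

No check failed or disagreed beyond camera noise.

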